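# Lay out the lamp kit for the next pupil

### The job

Lay out the lamp kit: set the black battery box in the middle of the white shell, lengthwise along it, and lay the green circuit board centred on top of the battery box, components up and lengthwise too. Set the loudspeaker face up directly to the robot's left of the steel screw dish and stand the glue stick upright directly behind the dish (its far side as the robot sees it), each in line with the dish's centre and with a gap of about 2 cm to the dish's rim. Set everything down on the spot rather than dropping it, and leave the blue board, the solder spool and the screwdriver where they are.

Things in the scene. Friction and masses are not known exactly. Their poses are not given: they have to be found in the camera images.
- shell: White plastic shell of the lamp: a shallow open tray held fast on the bench. Outer size 80 mm (own x) by 110 mm (own y) by 14 mm high, walls 3 mm, flat inner floor 3 mm above the table (inner room 74 by 104 mm). Its long side is its own y. Origin: centre of its underside; z up.
- dish: Round steel screw dish with a few brass screws in it, held fast on the bench. Rim radius 40 mm, 16 mm high. Its own x points straight away from the robot base's front (+x, the far side), its own y to the robot's left (+y): it never turns. Origin: centre of its underside; z up.
- battery_box: Black battery box showing two grey cells in its flat top, 32 mm (own x) by 62 mm (own y) by 28 mm high, 80 to 170 g. Its long side is its own y. Origin: centre of its underside; z up.
- green_board: Green printed circuit board, 44 mm (own x) by 70 mm (own y) by 4 mm thick, with a raised rectangular black (grey metal plate on top) component block in its middle, 26 mm (x) by 30 mm (y), its top 22 mm above the underside; other components are low (at most 9 mm above the underside). 55 to 110 g; lies component side up. Its long side is its own y. Origin: centre of its underside; z up.
- speaker: Round dark loudspeaker lying face up with a red dome in the middle of its face: rim radius 27 mm from 16 to 24 mm above its underside, tapering below to a magnet foot of radius 19 mm; 24 mm high, 75 to 155 g. Origin: centre of its underside; z up.
- glue_stick: White glue stick with a blue cap, standing upright: cylinder of radius 14 mm, 85 mm high, 35 to 70 g. Origin: centre of its underside; z up.
- blue_board: Bystander: a blue printed circuit board, 44 mm (own x) by 70 mm (own y) by 4 mm thick, with a raised rectangular white (grey metal plate on top) component block in its middle, 26 mm (x) by 30 mm (y), its top 22 mm above the underside; other components are low (at most 9 mm above the underside). Leave it where it is. Origin: centre of its underside; z up.
- solder_spool: Bystander: yellow and grey solder spool standing on its flange, radius 28 mm, 30 mm high. Leave it where it is. Origin: centre of its underside; z up.
- screwdriver: Bystander: red-handled screwdriver, 170 mm long, lying along its own x at the right-hand side of the work area. Leave it where it is. Origin: middle of its length, at table height.
Things that resemble listed ones, but are neither listed nor needed, are in the scene too. What is shaped like the dish but brown or purple is not meant.

How it is judged:
By the outcome, as a careful person would: the job done as asked, in the order asked, and still so for the second after the job is handed in, with the robot touching nothing.
It also fails if it takes over 102 s, if anything falls off the work surface, if the arm or the gripper's body presses on something with over 40 N, if the wrist force passes 120 N, or if a joint passes its speed limit or range.

### The arm

A 6-joint arm with a two-finger parallel gripper is mounted at the origin on the work surface. World frame = base frame: x ahead of the robot, y to its left, z up, the work surface at z = 0. Lengths are in mm, angles in rad, forces in N, time in s.
With the tool pointing down it reaches from about 350 to 975 mm from the base axis. Payload 7.1 kg.
Tool frame: the origin (TCP) lies midway between the tips of the shut fingers; the grasp point (between the pads) lies 19 mm behind it (ctrl.grip_depth is the distance from the TCP to the grasp point, in mm); z points along the fingers, y is the line along which they close (so a half turn about z gives the same grasp; the last joint's range is limited). The gripper opens to 88 mm and grips with 3 to 60 N. Pads are 20 mm wide; open, the fingers measure 115 mm over their backs; the gripper's body (75 mm by 178 mm) begins 61 mm behind the grasp point.
Start: joints at [-1.196, 0.423, 1.63, -0, 1.089, -0.019], TCP at [239.828, -577.137, 222.675] pointing down, gripper open.
Joint ranges: [-3, 3], [-0.9, 2.11], [0.09, 2.58], [-1.31, 4.45], [0.11, 2.69], [-2.54, 2.54]. Speed limits (rad/s): [2.39, 2.39, 3.01, 3.14, 3.14, 3.14].

### API

Orientations are given as a rotation vector (axis times angle).
In Python, from workcell import ctrl, cams gives the robot as it stands.
- The arm moves only by the tool move_arm, never from a script. Its argument "steps" is a list of rows, each a list of 3 entries, a list of its own where there are three numbers: the shift along the tool's x, y, z in units of 25 mm (1.0 is 25 mm), then the turn about the tool's z in units of 5 degrees (1.0 is 5 degrees), then the closure, from 0 (fully open) to 1 (shut). A call has 1 to 20 rows; each row shifts and turns the commanded pose from where the row before left it, along the tool's axes as they then stand; what a row does not reach is not made up. A row lasts 1/12 s, in which the tool goes at most 41.7 mm and 7.16 degrees, less where a joint would pass 70% of its speed; a pose out of reach is approached as far as the arm can. A call is refused whole if a number of a shift passes 1 or a number of a turn 1, either way. A call with a gripper value outside its range is refused whole. The fingers move at their own pace and stop on an object; the grip force is fixed at half the most. Time passes only in rows, so rows that do not move let the fingers close. It gives the time, the measured TCP pose, the force, the opening and the grip force at its end, in the units of the state.
- ctrl.get_obs(): the state, without advancing time (a new reading comes with each control period).
- cams.get_image(name): name is "scene" or "top" or "wrist"; returns a dict with "image" (480x640x3 uint8, red, green, blue), "camera_matrix" (3x3 intrinsics, pixels), "xyz" and "rotation" of the camera in the world; the wrist camera has in their place "mount" (4x4, takes a point from camera to tool coordinates, whose origin is the TCP and whose axes are the flange's). Camera axes: x right, y down, z forward; pixel columns grow to the right and rows downward; lengths in mm; the calibration is good to about 2 mm. A picture is of the moment at which its call begins: read the wrist's pose just before it. There is no depth.
- ctrl.close_job(): hands the job in; it is judged then, once.
Trained networks look in the newest picture that a camera, given by its name, has taken for a name from the list of things; names that differ only in an ending like _2 or _b are one class to them, and where a whole thing is asked for, a point or a joint stands for the part that bears it (a point fixed in the world has none). Each returns a list of dicts, best first, with "p" (0 to 1); they miss things now and then, are a little off and sometimes report something else, mostly with a low value. They report only what shows in the picture. A call takes as long as a camera call. They do not tell look-alikes from the thing itself.
- cams.boxes_of(camera, thing): "rect" ([centre column, centre row, width, height] in pixels, round what is visible of it).
- cams.cut_out(camera, thing): "pixels" (480x640 bool, what is visible of it) and "rect" ([centre column, centre row, width, height] in pixels, round what is visible of it).
The state is a dict: "t": time; "qpos": joint angles; "qvel": joint speeds; "joint_torque": joint torques, N m; "ee_pos": TCP position; "orientation": TCP orientation; "ft_force": force on the tool from outside, world axes, zero at the start; "moment": the same for the moment, N m; "width": finger opening in mm; "grasp_force": force on a finger pad.
Only numpy, scipy, OpenCV 4.12 (cv2) and the standard library are available. Lean on these libraries where they do the work, as an engineer would, in place of code of your own. Each camera call takes 0.05 s, during which the arm holds its last target. There are 200 camera calls.

## Working session

There is one attempt and no reset: what is moved stays moved. The work goes in short steps, Python scripts to look and compute and a tool call to move; the robot and the scene stay as the last step left them, time stands still between calls to the robot, and variables do not carry over. Pictures are saved under pics/ and viewed, at most 14 in all, crops included, and the job is handed in when it is done.

Besides the shell and the picture viewer there is one more tool, called after "Emit:" by a JSON object that holds its "api" and its "payload", one argument or row to a line. move_arm: Moves the arm, as the interface text tells. Its arguments: {"type":"object","properties":{"steps":{"type":"array"}},"required":["steps"]}

```bash
mkdir -p pics; ls; python3 - <<'E'
from workcell import ctrl,cams
import cv2
o=ctrl.get_obs();print(o['t'],o['ee_pos'],o['orientation'],o['width'])
for n in ['top','scene']:
    d=cams.get_image(n);cv2.imwrite(f'pics/{n}0.png',d['image'][:,:,::-1])
    print(n,d['camera_matrix'].tolist(),d['xyz'],d['rotation'].tolist() if hasattr(d['rotation'],'tolist') else d['rotation'])
    for t in ['shell','dish','battery_box','green_board','speaker','glue_stick','blue_board','solder_spool','screwdriver']:
        print(t,[(round(b['p'],2),[int(v) for v in b['rect']]) for b in cams.boxes_of(n,t)])
E
```

```text
pics
0.0 [ 239.62482683 -576.63964253  221.91835805] [-3.07943896e+00 -6.14323211e-01  4.06576796e-04] 87.65077966095615
top [[454.6976041688864, 0.0, 320.1133625225868], [0.0, 454.6976041688864, 244.00218026723732], [0.0, 0.0, 1.0]] [ 4.69466897e+02 -7.17426361e-02  1.09196842e+03] [-2.1792149852364227, 2.190566825758117, -0.08963735471121574]
shell [(0.66, [372, 231, 48, 38]), (0.19, [477, 227, 12, 71])]
dish [(0.9, [303, 218, 29, 32]), (0.79, [254, 228, 34, 33]), (0.61, [180, 188, 31, 32])]
battery_box [(0.78, [451, 290, 26, 16])]
green_board [(0.65, [202, 295, 30, 21]), (0.21, [254, 228, 31, 36])]
speaker [(0.8, [378, 294, 25, 27])]
glue_stick [(0.55, [158, 240, 25, 13])]
blue_board [(0.67, [325, 288, 33, 27])]
solder_spool [(0.69, [478, 226, 14, 74]), (0.56, [256, 294, 23, 22])]
screwdriver [(0.67, [478, 224, 16, 71])]
scene [[473.13314002999704, 0.0, 322.87846018714004], [0.0, 473.13314002999704, 237.1743158640848], [0.0, 0.0, 1.0]] [1269.15530914   -1.39179272  762.77846903] [-1.77226453343528, -1.7526644567893495, 0.7111053889730956]
shell [(0.87, [257, 256, 67, 43]), (0.32, [256, 211, 24, 20])]
dish [(0.96, [389, 256, 36, 31]), (0.77, [332, 267, 39, 28]), (0.59, [483, 295, 38, 32])]
battery_box [(0.97, [182, 211, 29, 26])]
green_board [(0.97, [434, 210, 36, 15])]
speaker []
glue_stick [(0.7, [489, 239, 26, 38])]
blue_board [(0.83, [311, 214, 29, 19])]
solder_spool [(0.81, [381, 209, 26, 20])]
screwdriver [(0.82, [139, 259, 28, 62]), (0.25, [311, 215, 33, 19])]
```

```bash
python3 - <<'E'
import cv2
a=cv2.imread('pics/top0.png');cv2.imwrite('pics/top0c.png',cv2.resize(a[160:340,130:510],(800,379),interpolation=cv2.INTER_CUBIC))
E
```

```text
(no output)
```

View pics/top0c.png

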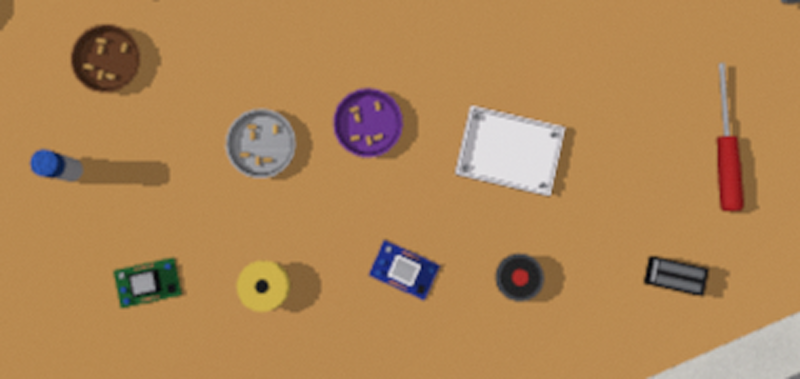

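View pics/scene0.png

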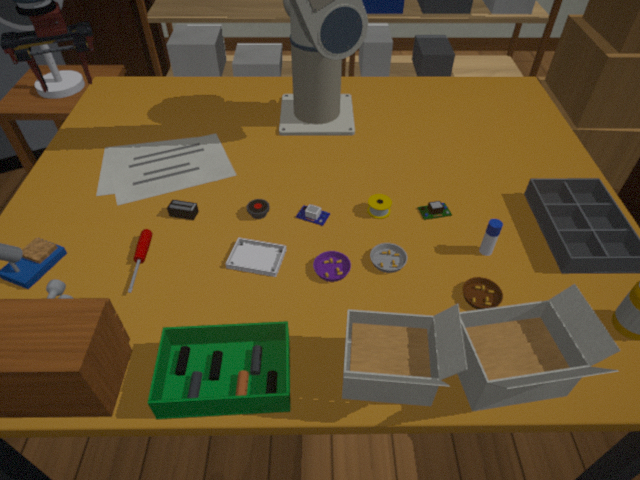

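The top view shows the steel dish at (254,228), the shell at (372,231), the battery box at (451,290), the speaker at (378,294), the green board at (202,295) and the glue stick at about (153,237). The purple and brown dishes at (303,218) and (180,188) are decoys.

```bash
cat > h.py <<'E'
from workcell import ctrl,cams
import cv2, numpy as np
from scipy.spatial.transform import Rotation as R
def cam(n):
    o=ctrl.get_obs(); d=cams.get_image(n)
    K=np.array(d['camera_matrix'])
    if n=='wrist':
        M=np.array(d['mount']);Rt=R.from_rotvec(o['orientation']).as_matrix()
        C=Rt@M[:3,3]+o['ee_pos'];Rc=Rt@M[:3,:3]
    else:
        C=np.array(d['xyz']);r=np.array(d['rotation']);Rc=R.from_rotvec(r).as_matrix() if r.size==3 else r
    return d['image'],K,C,Rc,o
def w(px,z,c):
    px=np.atleast_2d(np.array(px,float));v=np.c_[px,np.ones(len(px))]@np.linalg.inv(c[1]).T@c[3].T
    return (c[2]+v*((z-c[2][2])/v[:,2:]))[:,:2]
def proj(P,c):
    q=(np.atleast_2d(np.array(P,float))-c[2])@c[3]@c[1].T
    return q[:,:2]/q[:,2:]
def rect(mask,z,c):
    "min-area rect in world at height z: centre, sizes, angle of long side (deg from +x)"
    m=mask.astype(np.uint8);k=max(cv2.findContours(m,cv2.RETR_EXTERNAL,cv2.CHAIN_APPROX_NONE)[0],key=cv2.contourArea)[:,0]
    p=w(k,z,c).astype(np.float32);b=cv2.boxPoints(cv2.minAreaRect(p));e=[b[1]-b[0],b[2]-b[1]]
    L=max(e,key=np.linalg.norm)
    return b.mean(0).round(1),sorted(np.linalg.norm(x).round(1) for x in e),round(np.degrees(np.arctan2(L[1],L[0]))%180,1)
def tool(o=None):
    o=o or ctrl.get_obs();Rt=R.from_rotvec(o['orientation']).as_matrix()
    return o['ee_pos'],Rt,np.degrees(np.arctan2(Rt[1,1],Rt[0,1]))
def go(x,y,z,yaw=None):
    "prints shift in tool axes (units) to TCP goal, and turn units to bring tool y to yaw (deg, mod 180); shift in present axes"
    p,Rt,a=tool();s=Rt.T@(np.array([x,y,z])-p)/25
    print('at',p.round(1),'yaw',round(a,1),'shift',s.round(2),end=' ')
    if yaw is not None:
        d=(yaw-a+90)%180-90; print('turn units',round(-d/5,2),'(alt',round((-d+180*np.sign(d))/5,2),')',end='')
    print(' |F|',ctrl.get_obs()['ft_force'].round(1),'q6',ctrl.get_obs()['qpos'][5].round(2))
E
python3 - <<'E'
from h import *
c=cam('top')
for t,z in dict(shell=14,dish=16,battery_box=28,green_board=4,speaker=24,glue_stick=85,blue_board=4,solder_spool=30).items():
    for r in cams.cut_out('top',t)[:3]: print(t,round(r['p'],2),[int(v) for v in r['rect']],*rect(r['pixels'],z,c))
print(tool())
E
```

```text
shell 0.97 [373, 230, 49, 41] [ 581.6 -130.4] [np.float32(82.3), np.float32(111.4)] 76.2
dish 0.85 [304, 217, 29, 36] [614.5  29.6] [np.float32(76.3), np.float32(76.8)] 179.7
dish 0.76 [256, 228, 32, 32] [589.9 151. ] [np.float32(74.1), np.float32(76.2)] 89.7
dish 0.72 [179, 189, 27, 35] [689.1 328.3] [np.float32(77.4), np.float32(78.6)] 19.0
battery_box 0.79 [449, 290, 30, 15] [ 439.3 -310.6] [np.float32(32.1), np.float32(66.6)] 76.4
green_board 0.96 [200, 295, 30, 24] [434.4 280.1] [np.float32(44.3), np.float32(70.5)] 103.7
speaker 0.7 [379, 292, 23, 24] [ 438.3 -139.6] [np.float32(49.2), np.float32(51.3)] 179.2
glue_stick 0.83 [155, 239, 24, 10] [560.9 357. ] [np.float32(27.7), np.float32(52.8)] 83.4
blue_board 0.67 [324, 288, 32, 28] [447.   -9.9] [np.float32(43.8), np.float32(69.7)] 65.4
blue_board 0.19 [157, 240, 25, 12] [567.5 385. ] [np.float32(29.6), np.float32(60.0)] 79.4
solder_spool 0.62 [255, 295, 24, 25] [431.4 146.3] [np.float32(54.3), np.float32(55.3)] 135.1
solder_spool 0.25 [374, 231, 49, 42] [ 579.5 -129. ] [np.float32(79.8), np.float32(109.4)] 76.7
(array([ 239.85018267, -577.13876589,  222.69076851]), array([[ 9.23455779e-01,  3.83704865e-01,  1.74711447e-05],
       [ 3.83704865e-01, -9.23455779e-01, -1.52661832e-05],
       [ 1.02761208e-05,  2.08014083e-05, -1.00000000e+00]]), np.float64(-67.43663978259003))
```

```bash
python3 - <<'E'
from h import *
go(439.3,-310.6,222,166.4)
print(np.array(cams.get_image('wrist')['mount']).round(3).tolist())
E
```

```text
at [ 239.9 -577.1  222.7] yaw -67.4 shift [11.46 -6.78  0.03] turn units -10.77 (alt 25.23 ) |F| [-0.4  0.4  0.1] q6 -0.02
[[-0.0, -0.962, -0.272, 73.606], [1.0, -0.0, 0.0, -0.607], [-0.001, -0.272, 0.962, -162.693], [0.0, 0.0, 0.0, 1.0]]
```

Emit:
{"api": "move_arm", "payload": {
  "steps": [
    [[0.82,-0.48,0],0,0],
    [[0.82,-0.48,0],0,0],
    [[0.82,-0.48,0],0,0],
    [[0.82,-0.48,0],0,0],
    [[0.82,-0.48,0],0,0],
    [[0.82,-0.48,0],0,0],
    [[0.82,-0.48,0],0,0],
    [[0.82,-0.48,0],0,0],
    [[0.82,-0.48,0],0,0],
    [[0.82,-0.48,0],0,0],
    [[0.82,-0.48,0],0,0],
    [[0.82,-0.48,0],0,0],
    [[0.82,-0.48,0],0,0],
    [[0.82,-0.48,0],0,0]
  ]
}}

```text
t: 2.67
ee_pos: [441.0, -310.9, 222.8]
orientation: [3.081, 0.615, 0.0]
ft_force: [0.8, 0.2, 0.5]
width: 87.9
grasp_force: 0.0
```

Emit:
{"api": "move_arm", "payload": {
  "steps": [
    [[0,0,0],-0.98,0],
    [[0,0,0],-0.98,0],
    [[0,0,0],-0.98,0],
    [[0,0,0],-0.98,0],
    [[0,0,0],-0.98,0],
    [[0,0,0],-0.98,0],
    [[0,0,0],-0.98,0],
    [[0,0,0],-0.98,0],
    [[0,0,0],-0.98,0],
    [[0,0,0],-0.98,0],
    [[0,0,0],-0.98,0],
    [[0,0,0],0,0]
  ]
}}

```text
t: 3.67
ee_pos: [440.4, -311.9, 222.7]
orientation: [2.465, 1.948, 0.0]
ft_force: [-0.7, 0.4, -0.5]
width: 87.8
grasp_force: 0.0
```

```bash
python3 - <<'E'
from h import *
c=cam('wrist');cv2.imwrite('pics/w1.png',c[0][:,:,::-1])
for r in cams.cut_out('wrist','battery_box')[:2]: print(round(r['p'],2),[int(v) for v in r['rect']],*rect(r['pixels'],28,c))
go(439.3,-310.6,10,166.4)
E
```

```text
0.68 [327, 218, 37, 74] [ 438.7 -313.8] [np.float32(31.5), np.float32(64.3)] 77.3
at [ 440.4 -311.9  222.7] yaw -13.7 shift [ 0.04 -0.06  8.51] turn units -0.02 (alt 35.98 ) |F| [0.9 0.2 0.1] q6 -0.4
```

View pics/w1.png

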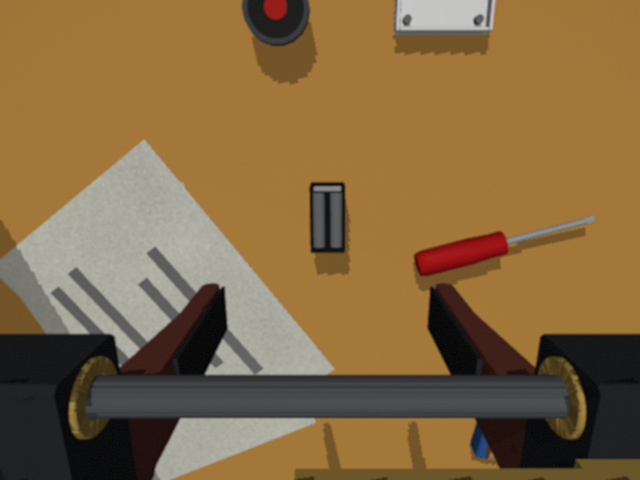

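The box is at (327,218), square between the fingers. I'll centre on it and descend.

```bash
python3 - <<'E'
from h import *
go(438.5,-314,4.5,167)
E
```

```text
at [ 440.4 -311.9  222.7] yaw -13.7 shift [-0.1  -0.06  8.73] turn units -0.14 (alt 35.86 ) |F| [0.9 0.2 0.1] q6 -0.4
```

Emit:
{"api": "move_arm", "payload": {
  "steps": [
    [[-0.1,-0.06,0.9],-0.14,0],
    [[0,0,0.9],0,0],
    [[0,0,0.9],0,0],
    [[0,0,0.9],0,0],
    [[0,0,0.9],0,0],
    [[0,0,0.9],0,0],
    [[0,0,0.9],0,0],
    [[0,0,0.9],0,0],
    [[0,0,0.9],0,0],
    [[0,0,0.4],0,0],
    [[0,0,0.23],0,0],
    [[0,0,0],0,0],
    [[0,0,0],0,1],
    [[0,0,0],0,1],
    [[0,0,0],0,1],
    [[0,0,0],0,1],
    [[0,0,0],0,1],
    [[0,0,0],0,1],
    [[0,0,0],0,1],
    [[0,0,0],0,1]
  ]
}}

```text
t: 5.43
ee_pos: [438.4, -314.0, 4.5]
orientation: [2.456, 1.959, 0.0]
ft_force: [-0.3, -0.3, -0.5]
width: 37.9
grasp_force: 0.0
```

Emit:
{"api": "move_arm", "payload": {
  "steps": [
    [[0,0,0],0,1],
    [[0,0,0],0,1],
    [[0,0,0],0,1],
    [[0,0,0],0,1]
  ]
}}

```text
t: 5.77
ee_pos: [438.5, -314.0, 4.5]
orientation: [2.456, 1.959, 0.0]
ft_force: [0.3, -0.5, 0.2]
width: 31.7
grasp_force: 30.0
```

Emit:
{"api": "move_arm", "payload": {
  "steps": [
    [[0,0,-0.5],0,1],
    [[0,0,-0.8],0,1],
    [[0,0,-0.8],0,1],
    [[0,0,-0.8],0,1],
    [[0,0,-0.8],0,1],
    [[0,0,-0.8],0,1],
    [[0,0,-0.8],0,1],
    [[0,0,-0.8],0,1],
    [[0,0,0],0,1]
  ]
}}

```text
t: 6.52
ee_pos: [439.9, -315.2, 161.1]
orientation: [2.451, 1.956, 0.002]
ft_force: [0.1, -0.5, -1.1]
width: 31.9
grasp_force: 30.0
```

```bash
python3 - <<'E'
from h import *
print(ctrl.get_obs()['width'],ctrl.get_obs()['grasp_force'])
c=cam('wrist');cv2.imwrite('pics/w2.png',c[0][:,:,::-1])
p,Rt,a=tool()
for r in cams.cut_out('wrist','battery_box')[:2]:
  q=rect(r['pixels'],p[2]+23.5,c); print(round(r['p'],2),r['rect'],*q,(Rt.T@(np.r_[q[0],0]-p)))
for r in cams.cut_out('wrist','shell')[:2]: print(round(r['p'],2),[int(v) for v in r['rect']],*rect(r['pixels'],14,c))
go(581,-130.5,150,166.2)
E
```

```text
31.899123005933617 29.999782741069794
0.57 [325.7, 306.1, 90.6, 132.8] [ 440.6 -306.4] [np.float32(32.6), np.float32(55.6)] 76.9 [  8.58994562  -1.10663606 159.12989435]
0.95 [466, 5, 120, 11] [ 567.6 -185. ] [np.float32(6.1), np.float32(80.9)] 167.2
at [ 437.8 -313.6  156.6] yaw -12.8 shift [8.41 3.96 0.27] turn units 0.19 (alt -35.81 ) |F| [-0.9 -0.2 -1. ] q6 -0.42
```

View pics/w2.png

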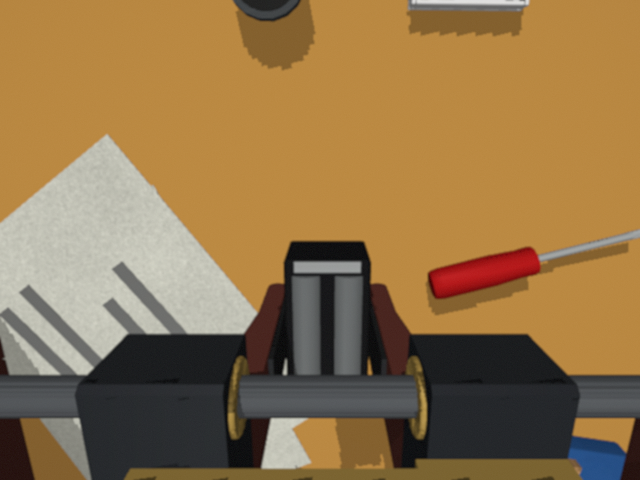

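```bash
python3 - <<'E'
from h import *
c=cam('wrist');p,Rt,a=tool()
g=cv2.cvtColor(c[0],cv2.COLOR_RGB2GRAY)[236:280,328];print(g)
for row,dz in[(258,23.5),(242,-4.5)]:
  print((Rt.T@(np.r_[w([328,row],p[2]+dz,c)[0],0]-p))[:2])
E
```

```text
[145 145 145 139 113  71  30  18  14  15  14  13  16  16  12  20   9  17
  20  16  19  14  15  21  47  93 135 153 156 155 152 156 156 156 158 150
 123  78  39  24  21  21  20  21]
[29.37445675 -0.06244316]
[2.76008657e+01 1.73141961e-02]
```

Emit:
{"api": "move_arm", "payload": {
  "steps": [
    [[0.5,0.5,0],0.19,1],
    [[0.5,0.5,0],0,1],
    [[0.5,0.5,0],0,1],
    [[0.5,0.5,0],0,1],
    [[0.5,0.5,0],0,1],
    [[0.5,0.5,0],0,1],
    [[0.5,0.5,0],0,1],
    [[0.5,0.5,0],0,1],
    [[0,0,0],0,1],
    [[0,0,0],0,1]
  ]
}}

```text
t: 7.55
ee_pos: [559.0, -239.7, 155.7]
orientation: [-2.469, -1.94, 0.002]
ft_force: [-0.7, 0.1, -1.5]
width: 31.6
grasp_force: 30.0
```

```bash
python3 - <<'E'
from h import *
c=cam('wrist');cv2.imwrite('pics/w3.png',c[0][:,:,::-1])
for r in cams.cut_out('wrist','shell')[:2]: print(round(r['p'],2),[int(v) for v in r['rect']],*rect(r['pixels'],14,c))
for r in cams.cut_out('wrist','speaker')[:2]: print('sp',round(r['p'],2),[int(v) for v in r['rect']],*rect(r['pixels'],20,c))
for t in cams.cut_out('wrist','dish')[:2]: print('di',round(t['p'],2),[int(v) for v in t['rect']])
go(581,-130.5,60,166.3)
E
```

```text
0.86 [322, 77, 121, 154] [ 580.6 -135.1] [np.float32(80.2), np.float32(101.1)] 76.3
sp 0.68 [129, 133, 80, 84] [ 437.4 -138.5] [np.float32(52.9), np.float32(56.6)] 166.3
at [ 558.2 -240.8  156.6] yaw -13.8 shift [ 4.5  -0.17  3.86] turn units -0.02 (alt 35.98 ) |F| [ 0.6 -0.6 -2.3] q6 -0.19
```

```bash
python3 - <<'E'
from h import *
go(582.3,-128,8.2,166.3)
E
```

```text
at [ 558.2 -240.8  156.6] yaw -13.8 shift [ 4.61 -0.14  5.94] turn units -0.02 (alt 35.98 ) |F| [ 0.6 -0.6 -2.3] q6 -0.19
```

Emit:
{"api": "move_arm", "payload": {
  "steps": [
    [[0.6,-0.14,0],0,1],
    [[0.8,0,0],0,1],
    [[0.8,0,0],0,1],
    [[0.8,0,0],0,1],
    [[0.8,0,0],0,1],
    [[0.81,0,0],0,1],
    [[0,0,0.6],0,1],
    [[0,0,0.8],0,1],
    [[0,0,0.8],0,1],
    [[0,0,0.8],0,1],
    [[0,0,0.8],0,1],
    [[0,0,0],0,1],
    [[0,0,0],0,1]
  ]
}}

```text
t: 8.83
ee_pos: [582.1, -127.2, 61.4]
orientation: [-2.471, -1.937, 0.002]
ft_force: [-0.1, -0.7, -2.1]
width: 31.6
grasp_force: 30.0
```

```bash
python3 - <<'E'
from h import *
go(582.3,-128,8.0,166.3)
c=cam('wrist');cv2.imwrite('pics/w4.png',c[0][:,:,::-1])
E
```

```text
at [ 582.1 -127.2   61.4] yaw -13.8 shift [-0.03  0.02  2.14] turn units -0.02 (alt 35.98 ) |F| [-0.1 -0.7 -2.1] q6 0.01
```

View pics/w4.png

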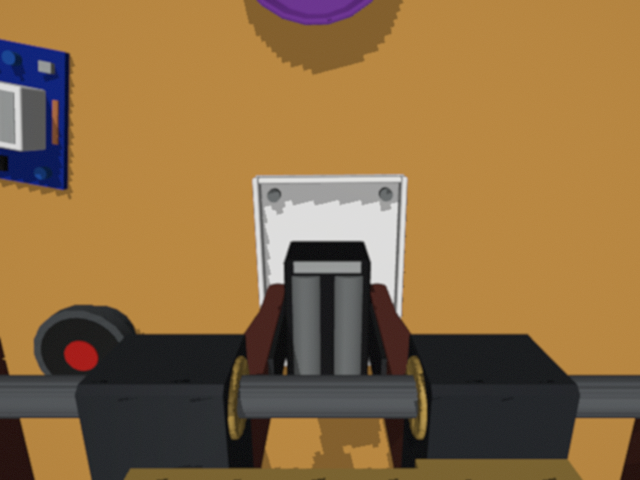

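The shell is aligned under the box, with its far edge at about row 178, columns 254–406.

```bash
python3 - <<'E'
from h import *
c=cam('wrist');p,Rt,a=tool()
for px in [(255,178),(406,176)]: print((Rt.T@(np.r_[w(px,14,c)[0],0]-p))[:2])
go(582.3,-128,7.9,166.3)
E
```

```text
[ 50.19907728 -38.83961719]
[51.18957631 39.18548601]
at [ 583.8 -127.7   63. ] yaw -13.8 shift [-0.03 -0.06  2.21] turn units -0.02 (alt 35.98 ) |F| [ 0.8  0.1 -1.1] q6 0.01
```

Emit:
{"api": "move_arm", "payload": {
  "steps": [
    [[-0.05,0,0.6],0,1],
    [[0,0,0.6],0,1],
    [[0,0,0.5],0,1],
    [[0,0,0.3],0,1],
    [[0,0,0.17],0,1],
    [[0,0,0],0,1],
    [[0,0,0],0,1],
    [[0,0,0],0,0.55],
    [[0,0,0],0,0.55],
    [[0,0,0],0,0.55],
    [[0,0,0],0,0.55]
  ]
}}

```text
t: 9.85
ee_pos: [583.2, -128.9, 8.0]
orientation: [2.472, 1.938, 0.001]
ft_force: [0.6, 0.3, -0.9]
width: 39.4
grasp_force: 0.0
```

Released. Raising straight up, then backing off along tool -x so I can see it.

Emit:
{"api": "move_arm", "payload": {
  "steps": [
    [[0,0,-0.5],0,0.55],
    [[0,0,-0.9],0,0.55],
    [[0,0,-0.9],0,0],
    [[0,0,-0.9],0,0],
    [[0,0,-0.9],0,0],
    [[0,0,-0.9],0,0],
    [[0,0,-0.9],0,0],
    [[0,0,-0.9],0,0],
    [[0,0,-0.9],0,0],
    [[0,0,0],0,0],
    [[0,0,0],0,0]
  ]
}}

```text
t: 10.77
ee_pos: [583.7, -129.0, 202.3]
orientation: [2.47, 1.937, 0.004]
ft_force: [0.4, 0.3, -0.9]
width: 87.5
grasp_force: 0.0
```

```bash
python3 - <<'E'
from h import *
c=cam('wrist');cv2.imwrite('pics/w5.png',c[0][:,:,::-1])
for t,z in [('shell',14),('battery_box',31),('speaker',20),('dish',16)]:
  for r in cams.cut_out('wrist',t)[:2]: print(t,round(r['p'],2),[int(v) for v in r['rect']],*rect(r['pixels'],z,c))
go(434.4,280.1,207,13.7)
E
```

```text
shell 0.94 [325, 215, 93, 124] [ 581.6 -130.7] [np.float32(79.9), np.float32(110.6)] 76.6
battery_box 0.9 [325, 219, 41, 78] [ 582.5 -128.3] [np.float32(32.9), np.float32(66.6)] 75.4
speaker 0.83 [173, 264, 65, 60] [ 437.3 -138.5] [np.float32(53.2), np.float32(57.6)] 30.5
dish 0.86 [316, 34, 101, 68] [609.9  14.9] [np.float32(46.6), np.float32(78.0)] 166.3
at [ 582.1 -128.7  198.9] yaw -13.8 shift [14.47 -9.64 -0.3 ] turn units -5.5 (alt 30.5 ) |F| [ 0.3 -0.4 -0.5] q6 0.0
```

View pics/w5.png

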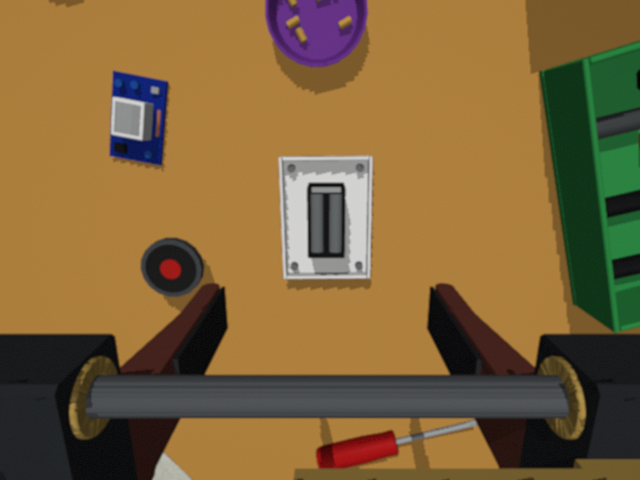

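Box centred in the shell (325,219), straight. Next, the green board.

Emit:
{"api": "move_arm", "payload": {
  "steps": [
    [[0.7,-0.48,0],0,0],
    [[0.74,-0.48,0],0,0],
    [[0.74,-0.48,0],0,0],
    [[0.74,-0.48,0],0,0],
    [[0.74,-0.48,0],0,0],
    [[0.74,-0.48,0],0,0],
    [[0.74,-0.48,0],0,0],
    [[0.74,-0.48,0],0,0],
    [[0.74,-0.48,0],0,0],
    [[0.74,-0.48,0],0,0],
    [[0.74,-0.48,0],0,0],
    [[0.74,-0.48,0],0,0],
    [[0.74,-0.48,0],0,0],
    [[0.74,-0.48,0],0,0],
    [[0.74,-0.48,0],0,0],
    [[0.74,-0.48,0],0,0],
    [[0.74,-0.48,0],0,0],
    [[0.74,-0.48,0],0,0],
    [[0.74,-0.48,0],0,0],
    [[0.45,-0.52,0],0,0]
  ]
}}

```text
t: 12.68
ee_pos: [434.7, 281.4, 199.4]
orientation: [-2.471, -1.939, 0.001]
ft_force: [-0.6, -0.2, -0.2]
width: 87.7
grasp_force: 0.0
```

Emit:
{"api": "move_arm", "payload": {
  "steps": [
    [[0,0,0],-0.9,0],
    [[0,0,0],-0.92,0],
    [[0,0,0],-0.92,0],
    [[0,0,0],-0.92,0],
    [[0,0,0],-0.92,0],
    [[0,0,0],-0.92,0],
    [[0,0,0],0,0],
    [[0,0,0],0,0]
  ]
}}

```text
t: 13.35
ee_pos: [434.7, 279.7, 199.5]
orientation: [-1.943, -2.468, 0.002]
ft_force: [-0.2, -0.4, -0.8]
width: 88.2
grasp_force: 0.0
```

```bash
python3 - <<'E'
from h import *
c=cam('wrist');cv2.imwrite('pics/w6.png',c[0][:,:,::-1])
for t,z in [('green_board',4),('dish',16),('glue_stick',85)]:
  for r in cams.cut_out('wrist',t)[:2]: print(t,round(r['p'],2),[int(v) for v in r['rect']],*rect(r['pixels'],z,c))
go(434.4,280.1,10.5,13.7)
E
```

```text
green_board 0.61 [327, 212, 50, 80] [433.7 280.6] [np.float32(44.9), np.float32(71.4)] 103.2
dish 0.77 [606, 230, 63, 85] [676.4 322.9] [np.float32(56.3), np.float32(79.0)] 115.4
dish 0.76 [437, 457, 70, 27] [603.8  60.3] [np.float32(30.5), np.float32(70.4)] 13.6
glue_stick 0.59 [526, 155, 88, 41] [548.1 367.6] [np.float32(28.1), np.float32(58.7)] 13.6
at [435.  279.8 200. ] yaw 13.6 shift [ 0.02 -0.02  7.58] turn units -0.01 (alt 35.99 ) |F| [-0.6 -0.1  0.3] q6 0.31
```

View pics/w6.png

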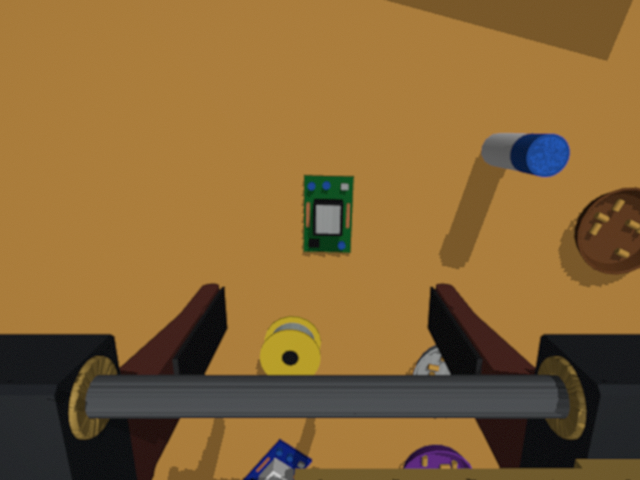

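Emit:
{"api": "move_arm", "payload": {
  "steps": [
    [[0.02,-0.02,0.9],0,0],
    [[0,0,0.9],0,0],
    [[0,0,0.9],0,0],
    [[0,0,0.9],0,0],
    [[0,0,0.9],0,0],
    [[0,0,0.9],0,0],
    [[0,0,0.9],0,0],
    [[0,0,0.9],0,0],
    [[0,0,0.39],0,0],
    [[0,0,0],0,0.5],
    [[0,0,0],0,0.7],
    [[0,0,0],0,1],
    [[0,0,0],0,1],
    [[0,0,0],0,1],
    [[0,0,0],0,1],
    [[0,0,0],0,1],
    [[0,0,0],0,1]
  ]
}}

```text
t: 14.97
ee_pos: [434.6, 280.4, 10.8]
orientation: [1.94, 2.471, 0.001]
ft_force: [0.1, -0.4, 0.3]
width: 38.0
grasp_force: 0.0
```

Emit:
{"api": "move_arm", "payload": {
  "steps": [
    [[0,0,0],0,1],
    [[0,0,0],0,1],
    [[0,0,0],0,1],
    [[0,0,0],0,1],
    [[0,0,0],0,1],
    [[0,0,0],0,1]
  ]
}}

```text
t: 15.47
ee_pos: [434.5, 280.3, 10.5]
orientation: [1.94, 2.471, 0.0]
ft_force: [0.1, -1.1, 2.9]
width: 25.8
grasp_force: 29.9
```

Emit:
{"api": "move_arm", "payload": {
  "steps": [
    [[0,0,-0.4],0,1],
    [[0,0,-0.8],0,1],
    [[0,0,-0.8],0,1],
    [[0,0,-0.8],0,1],
    [[0,0,-0.8],0,1],
    [[0,0,-0.8],0,1],
    [[0,0,-0.8],0,1],
    [[0,0,-0.8],0,1],
    [[0,0,0],0,1],
    [[0,0,0],0,1]
  ]
}}

```text
t: 16.3
ee_pos: [434.9, 280.5, 161.4]
orientation: [1.94, 2.47, 0.004]
ft_force: [0.7, 0.6, -1.1]
width: 25.6
grasp_force: 29.9
```

```bash
python3 - <<'E'
from h import *
print(ctrl.get_obs()['width'],ctrl.get_obs()['grasp_force'])
c=cam('wrist');cv2.imwrite('pics/w7.png',c[0][:,:,::-1])
for t,z in [('glue_stick',85),('dish',16)]:
  for r in cams.cut_out('wrist',t)[:2]: print(t,round(r['p'],2),[int(v) for v in r['rect']],*rect(r['pixels'],z,c))
go(582,-130.5,160,166.2)
E
```

```text
25.586749707333485 29.859598875045776
glue_stick 0.62 [554, 160, 110, 51] [546.4 367.5] [np.float32(28.7), np.float32(63.5)] 11.3
dish 0.85 [618, 245, 41, 91] [664.  317.5] [np.float32(32.0), np.float32(76.7)] 115.5
at [433.6 279.7 159.3] yaw 13.7 shift [-17.35   1.88  -0.02] turn units 5.5 (alt -30.5 ) |F| [-0.4 -1.2 -1.6] q6 0.31
```

View pics/w7.png

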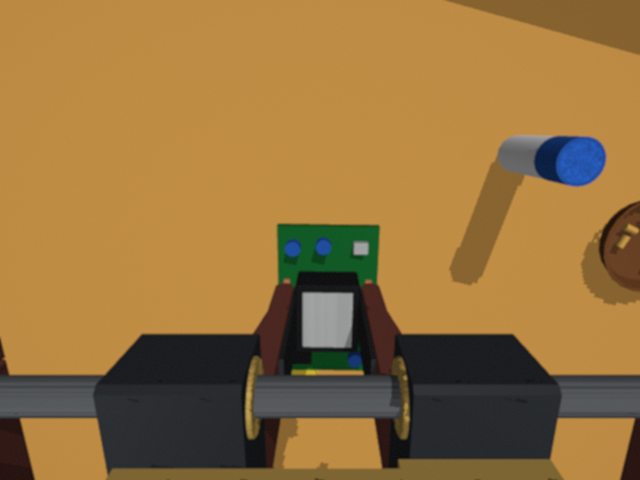

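Board held level; its front edge is at row 225, columns 278–379.

```bash
python3 - <<'E'
from h import *
c=cam('wrist');p,Rt,a=tool()
for px,dz in [((278,225),-6.5),((379,226),-6.5),((303,292),11.5),((354,292),11.5),((354,348),11.5)]: print((Rt.T@(np.r_[w(px,p[2]+dz,c)[0],0]-p))[:2].round(1))
E
```

```text
[ 35.5 -21.5]
[35.1 21.7]
[ 12.2 -10.1]
[12.2 10.3]
[-13.   10.8]
```

Emit:
{"api": "move_arm", "payload": {
  "steps": [
    [[-0.8,0.1,0],0,1],
    [[-0.87,0.1,0],0,1],
    [[-0.87,0.1,0],0,1],
    [[-0.87,0.1,0],0,1],
    [[-0.87,0.1,0],0,1],
    [[-0.87,0.1,0],0,1],
    [[-0.87,0.1,0],0,1],
    [[-0.87,0.1,0],0,1],
    [[-0.87,0.1,0],0,1],
    [[-0.87,0.1,0],0,1],
    [[-0.87,0.1,0],0,1],
    [[-0.87,0.1,0],0,1],
    [[-0.87,0.1,0],0,1],
    [[-0.87,0.1,0],0,1],
    [[-0.87,0.1,0],0,1],
    [[-0.87,0.1,0],0,1],
    [[-0.87,0.1,0],0,1],
    [[-0.87,0.1,0],0,1],
    [[-0.87,0.08,0],0,1],
    [[-0.85,0,0],0,1]
  ]
}}

```text
t: 18.17
ee_pos: [582.5, -129.9, 158.9]
orientation: [-1.939, -2.469, 0.001]
ft_force: [-0.2, 0.1, -0.8]
width: 25.9
grasp_force: 29.9
```

Emit:
{"api": "move_arm", "payload": {
  "steps": [
    [[0,0,0],0.9,1],
    [[0,0,0],0.92,1],
    [[0,0,0],0.92,1],
    [[0,0,0],0.92,1],
    [[0,0,0],0.92,1],
    [[0,0,0],0.92,1],
    [[0,0,0],0,1],
    [[0,0,0],0,1]
  ]
}}

```text
t: 18.83
ee_pos: [582.1, -128.9, 159.3]
orientation: [-2.469, -1.941, 0.002]
ft_force: [0.7, 0.6, -0.7]
width: 26.1
grasp_force: 29.9
```

```bash
python3 - <<'E'
from h import *
for i in range(4):
  go(582,-130.5,42,166.2); c=cam('wrist')
cv2.imwrite('pics/w8.png',c[0][:,:,::-1])
E
```

```text
at [ 582.1 -128.9  159.3] yaw -13.7 shift [-0.06  0.02  4.69] turn units 0.03 (alt -35.97 ) |F| [ 0.7  0.6 -0.7] q6 0.0
at [ 582.3 -128.9  159.5] yaw -13.6 shift [-0.07  0.01  4.7 ] turn units 0.03 (alt -35.97 ) |F| [ 0.4 -0.3 -0. ] q6 0.0
at [ 582.4 -128.9  159.7] yaw -13.7 shift [-0.07  0.01  4.71] turn units 0.03 (alt -35.97 ) |F| [-0.3  0.3 -0.6] q6 0.0
at [ 582.5 -128.9  159.9] yaw -13.7 shift [-0.07  0.    4.72] turn units 0.02 (alt -35.98 ) |F| [-0.7  0.4 -1.4] q6 0.0
```

View pics/w8.png

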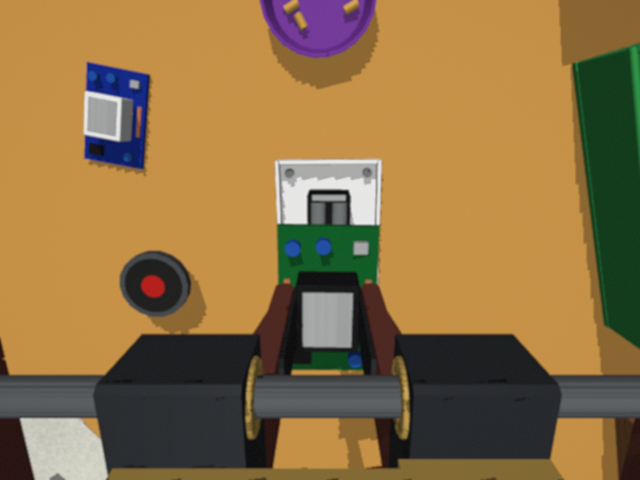

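```bash
python3 - <<'E'
from h import *
c=cam('wrist');p,Rt,a=tool()
g=cv2.cvtColor(c[0],cv2.COLOR_RGB2GRAY);print(g[184:206,328])
for px,z in [((276,160),14),((381,160),14),((308,191),3),((349,191),3),((328,195),31)]: print((Rt.T@(np.r_[w(px,z,c)[0],0]-p))[:2].round(1))
E
```

```text
[231 231 232 229 204 142  70  22  13  32  84 136 161 166 167 158 123  71
  32  24  28  25]
[ 52.2 -39. ]
[52.2 39.5]
[ 27.4 -15.9]
[27.4 16.5]
[28.6 -0.2]
```

Emit:
{"api": "move_arm", "payload": {
  "steps": [
    [[-0.1,0.01,0.5],0,1],
    [[0,0,0.8],0,1],
    [[0,0,0.8],0,1],
    [[0,0,0.8],0,1],
    [[0,0,0.8],0,1],
    [[0,0,0.5],0,1],
    [[0,0,0.35],0,1],
    [[0,0,0.2],0,1],
    [[0,0,0],0,1],
    [[0,0,0],0,1]
  ]
}}

```text
t: 19.92
ee_pos: [582.9, -131.7, 42.0]
orientation: [2.471, 1.938, 0.001]
ft_force: [-0.2, -0.4, 0.1]
width: 25.9
grasp_force: 29.9
```

Emit:
{"api": "move_arm", "payload": {
  "steps": [
    [[0,0,0.02],0,1],
    [[0,0,0],0,1],
    [[0,0,0],0,0.6],
    [[0,0,0],0,0.6],
    [[0,0,0],0,0.6],
    [[0,0,0],0,0.6],
    [[0,0,-0.4],0,0.6],
    [[0,0,-0.8],0,0.6],
    [[0,0,-0.8],0,0],
    [[0,0,-0.8],0,0],
    [[0,0,-0.8],0,0],
    [[0,0,-0.8],0,0],
    [[0,0,-0.8],0,0],
    [[0,0,-0.8],0,0],
    [[0,0,0],0,0]
  ]
}}

```text
t: 21.17
ee_pos: [584.7, -132.1, 196.0]
orientation: [2.467, 1.935, 0.007]
ft_force: [0.8, -0.3, 0.8]
width: 78.4
grasp_force: 0.0
```

```bash
python3 - <<'E'
from h import *
c=cam('wrist');cv2.imwrite('pics/w9.png',c[0][:,:,::-1])
for t,z in [('shell',14),('green_board',35),('speaker',20)]:
  for r in cams.cut_out('wrist',t)[:2]: print(t,round(r['p'],2),[int(v) for v in r['rect']],*rect(r['pixels'],z,c))
go(437.5,-138.8,150,0)
E
```

```text
shell 0.56 [321, 213, 97, 126] [ 581.8 -130.6] [np.float32(80.2), np.float32(111.2)] 76.6
green_board 0.65 [323, 223, 57, 86] [ 581.2 -131.3] [np.float32(44.5), np.float32(71.2)] 75.2
speaker 0.61 [166, 264, 67, 63] [ 437.5 -138.6] [np.float32(54.5), np.float32(57.9)] 30.5
at [ 581.7 -131.3  190.4] yaw -13.8 shift [-1.67 -5.53  1.62] turn units -2.76 (alt 33.24 ) |F| [0.1 0.2 0.3] q6 -0.0
```

View pics/w9.png

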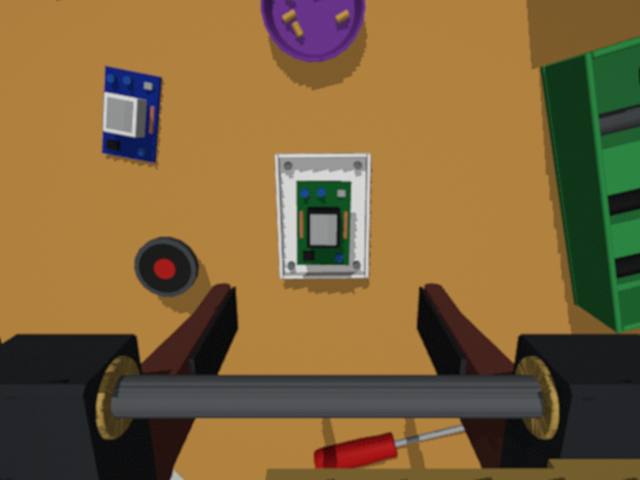

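The board lies centred on the box at (323,223). Now the speaker.

Emit:
{"api": "move_arm", "payload": {
  "steps": [
    [[-0.2,-0.65,0],0,0],
    [[-0.21,-0.7,0],0,0],
    [[-0.21,-0.7,0],0,0],
    [[-0.21,-0.7,0],0,0],
    [[-0.21,-0.7,0],0,0],
    [[-0.21,-0.7,0],0,0],
    [[-0.21,-0.7,0],0,0],
    [[-0.21,-0.68,0],0,0],
    [[0,0,0],-0.92,0],
    [[0,0,0],-0.92,0],
    [[0,0,0],-0.92,0],
    [[0,0,0],0,0],
    [[0,0,0],0,0]
  ]
}}

```text
t: 22.45
ee_pos: [437.5, -138.9, 190.3]
orientation: [-2.223, -2.218, 0.001]
ft_force: [-0.7, -0.8, 0.6]
width: 87.9
grasp_force: 0.0
```

```bash
python3 - <<'E'
from h import *
c=cam('wrist')
for r in cams.cut_out('wrist','speaker')[:2]: print(round(r['p'],2),[int(v) for v in r['rect']],*rect(r['pixels'],20,c))
h=cv2.cvtColor(c[0],cv2.COLOR_RGB2HSV);m=cv2.inRange(h,(0,150,80),(8,255,255))|cv2.inRange(h,(172,150,80),(179,255,255));m[:100]=0;m[330:]=0
print(rect(m,24,c))
go(437.5,-138.8,2.5,0)
E
```

```text
0.91 [329, 219, 62, 67] [ 437.9 -139.5] [np.float32(53.6), np.float32(54.4)] 116.4
(array([ 438.5, -139.3], dtype=float32), [np.float32(18.4), np.float32(18.5)], np.float32(134.5))
at [ 437.8 -139.   190.6] yaw -0.1 shift [ 0.   -0.    7.52] turn units -0.02 (alt 35.98 ) |F| [-0.   0.  -0.5] q6 -0.33
```

Emit:
{"api": "move_arm", "payload": {
  "steps": [
    [[-0.02,0.01,0.9],0,0],
    [[0,0,0.9],0,0],
    [[0,0,0.9],0,0],
    [[0,0,0.9],0,0],
    [[0,0,0.9],0,0],
    [[0,0,0.9],0,0],
    [[0,0,0.9],0,0],
    [[0,0,0.9],0,0],
    [[0,0,0.35],0,0],
    [[0,0,0],0,0],
    [[0,0,0],0,1],
    [[0,0,0],0,1],
    [[0,0,0],0,1],
    [[0,0,0],0,1],
    [[0,0,0],0,1],
    [[0,0,0],0,1],
    [[0,0,0],0,1],
    [[0,0,0],0,1],
    [[0,0,0],0,1]
  ]
}}

```text
t: 24.13
ee_pos: [438.7, -139.7, 2.7]
orientation: [2.221, 2.221, 0.0]
ft_force: [1.7, -0.2, 5.8]
width: 52.8
grasp_force: 30.0
```

Emit:
{"api": "move_arm", "payload": {
  "steps": [
    [[0,0,-0.4],0,1],
    [[0,0,-0.8],0,1],
    [[0,0,-0.8],0,1],
    [[0,0,-0.8],0,1],
    [[0,0,-0.8],0,1],
    [[0,0,-0.8],0,1],
    [[0,0,-0.8],0,1],
    [[0,0,-0.8],0,1],
    [[0,0,0],0,1],
    [[0,0,0],0,1]
  ]
}}

```text
t: 24.97
ee_pos: [438.7, -139.7, 153.4]
orientation: [2.22, 2.22, 0.002]
ft_force: [-0.3, 0.3, -1.7]
width: 52.6
grasp_force: 30.0
```

```bash
python3 - <<'E'
from h import *
c=cam('wrist');cv2.imwrite('pics/w10.png',c[0][:,:,::-1])
p,Rt,a=tool()
h=cv2.cvtColor(c[0],cv2.COLOR_RGB2HSV);m=cv2.inRange(h,(0,150,80),(8,255,255))|cv2.inRange(h,(172,150,80),(179,255,255));m[:100]=0;m[372:]=0;m[:,:250]=0;m[:,400:]=0
q=rect(m,p[2]+21.5,c);print(q,Rt.T@(np.r_[q[0],0]-p))
go(588,238,150,0)
E
```

```text
(array([ 437.7, -140.5], dtype=float32), [np.float32(18.7), np.float32(18.9)], np.float32(89.9)) [ -1.01483516  -0.32433098 152.37426519]
at [ 438.  -139.5  152.4] yaw 0.0 shift [15.1  6.   0.1] turn units 0.0 (alt -36.0 ) |F| [-0.8 -0.1 -1.5] q6 -0.33
```

View pics/w10.png

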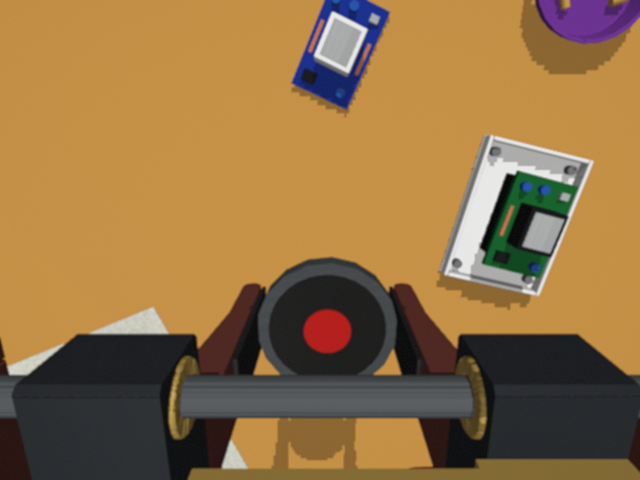

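Emit:
{"api": "move_arm", "payload": {
  "steps": [
    [[0.7,0.5,0],0,1],
    [[0.7,0.5,0],0,1],
    [[0.7,0.5,0],0,1],
    [[0.7,0.5,0],0,1],
    [[0.7,0.5,0],0,1],
    [[0.7,0.5,0],0,1],
    [[0.7,0.5,0],0,1],
    [[0.7,0.5,0],0,1],
    [[0.7,0.5,0],0,1],
    [[0.7,0.5,0],0,1],
    [[0.7,0.5,0],0,1],
    [[0.7,0.5,0],0,1],
    [[0,0,0],0,1],
    [[0,0,0],0,1]
  ]
}}

```text
t: 26.18
ee_pos: [587.4, 71.0, 150.5]
orientation: [-2.218, -2.222, 0.004]
ft_force: [-0.1, -0.7, -1.5]
width: 53.0
grasp_force: 30.0
```

```bash
python3 - <<'E'
from h import *
c=cam('wrist');cv2.imwrite('pics/w11.png',c[0][:,:,::-1])
for r in cams.cut_out('wrist','dish')[:3]: print(round(r['p'],2),[int(v) for v in r['rect']],*rect(r['pixels'],16,c))
h=cv2.cvtColor(c[0],cv2.COLOR_RGB2HSV);m=cv2.inRange(h,(95,130,60),(125,255,255));m[372:]=0
q=rect(m,85,c);print('cap',q)
go(588,238,150,0)
E
```

```text
0.88 [366, 262, 96, 57] [622.1  50.1] [np.float32(35.4), np.float32(73.9)] 151.7
0.55 [331, 116, 112, 116] [590.3 152.3] [np.float32(77.5), np.float32(78.4)] 0.1
cap (array([488.2,  40.6], dtype=float32), [np.float32(30.4), np.float32(31.7)], np.float32(155.4))
at [586.9  69.9 151. ] yaw 0.0 shift [6.72 0.05 0.04] turn units 0.0 (alt -36.0 ) |F| [-0.  -0.8 -1.4] q6 0.1
```

View pics/w11.png

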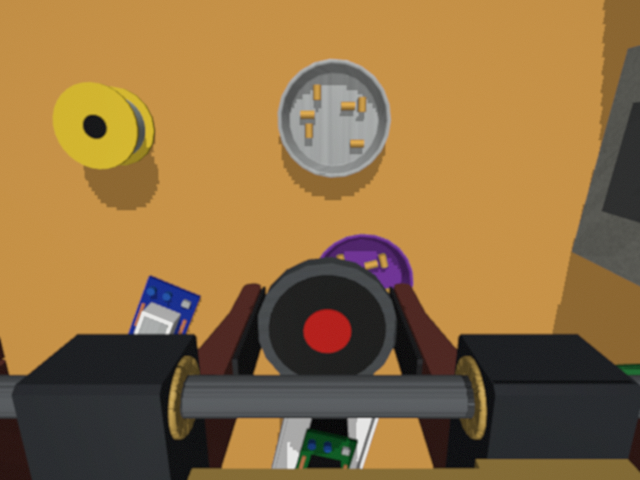

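The steel dish's rim spans columns 278–390 and rows 59–177. I'll refine its centre.

```bash
python3 - <<'E'
from h import *
c=cam('wrist')
h=cv2.cvtColor(c[0],cv2.COLOR_RGB2HSV);m=cv2.inRange(h,(0,0,90),(179,70,255));m[200:]=0;m[:,:240]=0;m[:,430:]=0
k=max(cv2.findContours(m,cv2.RETR_EXTERNAL,cv2.CHAIN_APPROX_NONE)[0],key=cv2.contourArea)[:,0]
print(k.min(0),k.max(0),cv2.fitEllipse(k))
for z in(16,8):
  q=w(k,z,c).astype(np.float32);print(cv2.minEnclosingCircle(q),cv2.fitEllipse(q))
E
```

```text
[279  57] [390 175] ((334.3220520019531, 116.27903747558594), (111.66796875, 117.61272430419922), 4.235959529876709)
((590.6509399414062, 151.6364288330078), 39.747310638427734) ((590.7401733398438, 151.6392364501953), (78.21781158447266, 78.67242431640625), 165.90721130371094)
((590.7681884765625, 151.8218994140625), 40.81571960449219) ((590.8598022460938, 151.82479858398438), (80.3203125, 80.78715515136719), 165.90626525878906)
```

```bash
python3 - <<'E'
from h import *
P=[]
for i in range(4): P.append(tool()[0]); cams.get_image('wrist')
p=np.mean(P,0);print(p,np.std(P,0)); go(590.5,239.2,60,0); print((239.2-p[1])/25,(590.5-p[0])/25)
E
```

```text
[587.41669049  69.63852719 151.82178899] [0.27602755 0.03424822 0.32990901]
at [588.   69.7 152.4] yaw -0.0 shift [6.78 0.1  3.69] turn units -0.01 (alt 35.99 ) |F| [-0.7 -0.3  0. ] q6 0.1
6.782458912589115 0.1233323802518089
```

Emit:
{"api": "move_arm", "payload": {
  "steps": [
    [[0.58,0.1,0],0,1],
    [[0.7,0,0],0,1],
    [[0.8,0,0],0,1],
    [[0.8,0,0],0,1],
    [[0.8,0,0],0,1],
    [[0.8,0,0],0,1],
    [[0.8,0,0],0,1],
    [[0.8,0,0],0,1],
    [[0.7,0,0],0,1],
    [[0,0,0.7],0,1],
    [[0,0,0.8],0,1],
    [[0,0,0.8],0,1],
    [[0,0,0.8],0,1],
    [[0,0,0.6],0,1],
    [[0,0,0],0,1],
    [[0,0,0],0,1]
  ]
}}

```text
t: 27.87
ee_pos: [590.3, 240.2, 59.4]
orientation: [-2.221, -2.221, 0.002]
ft_force: [-0.1, 0.4, -1.2]
width: 52.5
grasp_force: 30.0
```

```bash
python3 - <<'E'
from h import *
for i in range(4): go(590.5,239.2,2.7,0); cams.get_image('wrist')
E
```

```text
at [590.3 240.2  59.4] yaw 0.0 shift [-0.04  0.01  2.27] turn units 0.0 (alt -36.0 ) |F| [-0.1  0.4 -1.2] q6 0.37
at [591.1 240.4  60.4] yaw 0.0 shift [-0.05 -0.03  2.31] turn units 0.0 (alt -36.0 ) |F| [ 0.2 -0.2 -1.6] q6 0.37
at [591.6 240.5  61. ] yaw 0.0 shift [-0.05 -0.05  2.33] turn units 0.0 (alt -36.0 ) |F| [-0.  -0.  -0.7] q6 0.37
at [591.7 240.5  61.3] yaw 0.0 shift [-0.05 -0.05  2.34] turn units 0.0 (alt -36.0 ) |F| [ 0.3 -0.3 -1.4] q6 0.37
```

Emit:
{"api": "move_arm", "payload": {
  "steps": [
    [[-0.04,-0.03,0.5],0,1],
    [[0,0,0.7],0,1],
    [[0,0,0.6],0,1],
    [[0,0,0.3],0,1],
    [[0,0,0.18],0,1],
    [[0,0,0],0,1],
    [[0,0,0],0,1]
  ]
}}

```text
t: 28.65
ee_pos: [590.2, 239.0, 2.8]
orientation: [2.221, 2.222, 0.0]
ft_force: [-0.5, 0.1, -1.5]
width: 52.9
grasp_force: 30.0
```

Emit:
{"api": "move_arm", "payload": {
  "steps": [
    [[0,0,0.02],0,1],
    [[0,0,0],0,1]
  ]
}}

```text
t: 28.82
ee_pos: [590.3, 239.0, 2.5]
orientation: [2.221, 2.222, 0.001]
ft_force: [-0.1, 0.7, -0.7]
width: 52.8
grasp_force: 30.0
```

Emit:
{"api": "move_arm", "payload": {
  "steps": [
    [[0,0,0.01],0,1],
    [[0,0,0],0,1]
  ]
}}

```text
t: 28.98
ee_pos: [590.4, 239.0, 2.5]
orientation: [2.221, 2.221, 0.001]
ft_force: [0.3, -0.1, 1.2]
width: 52.6
grasp_force: 30.0
```

Emit:
{"api": "move_arm", "payload": {
  "steps": [
    [[0,0,0],0,0.2],
    [[0,0,0],0,0.2],
    [[0,0,0],0,0.2],
    [[0,0,0],0,0.2],
    [[0,0,-0.4],0,0.1],
    [[0,0,-0.8],0,0],
    [[0,0,-0.9],0,0],
    [[0,0,-0.9],0,0],
    [[0,0,-0.9],0,0],
    [[0,0,-0.9],0,0],
    [[0,0,-0.9],0,0],
    [[0,0,-0.9],0,0],
    [[0,0,-0.9],0,0],
    [[0,0,0],0,0],
    [[0,0,0],0,0]
  ]
}}

```text
t: 30.23
ee_pos: [590.8, 239.2, 191.7]
orientation: [2.22, 2.221, 0.005]
ft_force: [0.3, -0.1, 0.6]
width: 87.9
grasp_force: 0.0
```

```bash
python3 - <<'E'
from h import *
c=cam('wrist');cv2.imwrite('pics/w12.png',c[0][:,:,::-1])
for t,z in [('speaker',20),('dish',16),('glue_stick',85)]:
  for r in cams.cut_out('wrist',t)[:2]: print(t,round(r['p'],2),[int(v) for v in r['rect']],*rect(r['pixels'],z,c))
h=cv2.cvtColor(c[0],cv2.COLOR_RGB2HSV)
m=cv2.inRange(h,(95,130,150),(125,255,255));m[300:]=0
q=rect(m,85,c);print('cap',q)
go(547,362,190,0)
E
```

```text
speaker 0.84 [327, 219, 64, 69] [588.9 239.3] [np.float32(54.0), np.float32(54.3)] 90.0
dish 0.73 [325, 313, 85, 81] [589.5 152. ] [np.float32(77.7), np.float32(78.2)] 118.4
dish 0.63 [450, 108, 99, 105] [689.  329.2] [np.float32(77.8), np.float32(78.2)] 154.7
glue_stick 0.92 [284, 42, 55, 67] [563.9 365.4] [np.float32(28.3), np.float32(38.9)] 103.0
cap (array([563. , 370.5], dtype=float32), [np.float32(25.9), np.float32(26.1)], np.float32(90.0))
at [589.2 238.6 188.4] yaw 0.0 shift [ 4.94 -1.69 -0.07] turn units 0.0 (alt -36.0 ) |F| [ 0.3 -0.5  0.7] q6 0.37
```

View pics/w12.png

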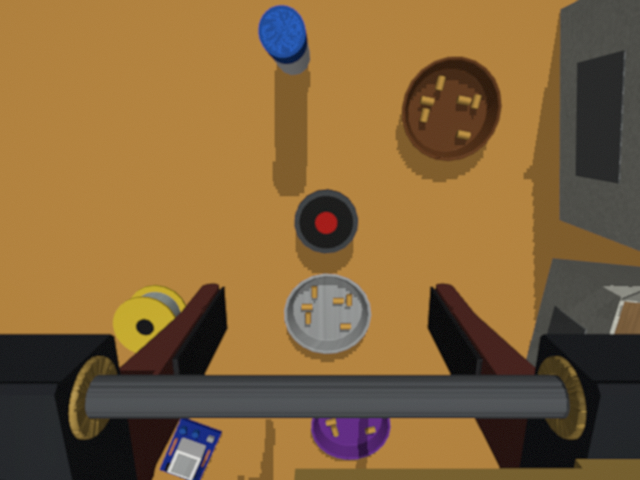

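The speaker is in line with the dish. The glue cap is at (283,33), upper left.

Emit:
{"api": "move_arm", "payload": {
  "steps": [
    [[0.74,-0.15,0],0,0],
    [[0.74,-0.15,0],0,0],
    [[0.74,-0.15,0],0,0],
    [[0.74,-0.15,0],0,0],
    [[0.74,-0.15,0],0,0],
    [[0.74,-0.15,0],0,0],
    [[0.74,-0.15,0],0,0],
    [[0,0,0],0,0],
    [[0,0,0],0,0]
  ]
}}

```text
t: 31.18
ee_pos: [563.0, 368.7, 188.3]
orientation: [-2.219, -2.223, 0.003]
ft_force: [0.2, -0.4, -0.1]
width: 87.9
grasp_force: 0.0
```

```bash
python3 - <<'E'
from h import *
c=cam('wrist');cv2.imwrite('pics/w13.png',c[0][:,:,::-1])
h=cv2.cvtColor(c[0],cv2.COLOR_RGB2HSV)
for v in (60,150,180):
  m=cv2.inRange(h,(95,130,v),(125,255,255));m[330:]=0;print('cap',v,rect(m,85,c))
for r in cams.cut_out('wrist','glue_stick')[:2]: print([int(v) for v in r['rect']],*rect(r['pixels'],85,c))
k=max(cv2.findContours(m,0,1)[0],key=len)
m=cv2.inRange(h,(95,130,60),(125,255,255));m[330:]=0;ys,xs=np.nonzero(m);print(xs.min(),xs.max(),ys.min(),ys.max(),proj([[563,369,85],[563,369,0]],c))
go(563,368.5,30,0)
y=int(ys.min());cv2.imwrite('pics/w13c.png',cv2.resize(c[0][120:360,200:460,::-1],None,fx=2,fy=2))
E
```

```text
cap 60 (array([563. , 372.6], dtype=float32), [np.float32(26.6), np.float32(32.3)], np.float32(90.1))
cap 150 (array([563. , 369.9], dtype=float32), [np.float32(25.2), np.float32(25.4)], np.float32(90.1))
cap 180 (array([561.3, 364.7], dtype=float32), [np.float32(0.7), np.float32(1.4)], np.float32(0.1))
[329, 230, 44, 61] [562.9 377.3] [np.float32(27.9), np.float32(41.7)] 90.1
309 348 214 260 [[328.54613484 242.45874259]
 [328.26956823 216.40373346]]
at [563.5 367.6 188.7] yaw 0.0 shift [ 0.04 -0.01  6.35] turn units 0.0 (alt -36.0 ) |F| [-0.5 -0.4 -0.6] q6 0.56
```

View pics/w13c.png

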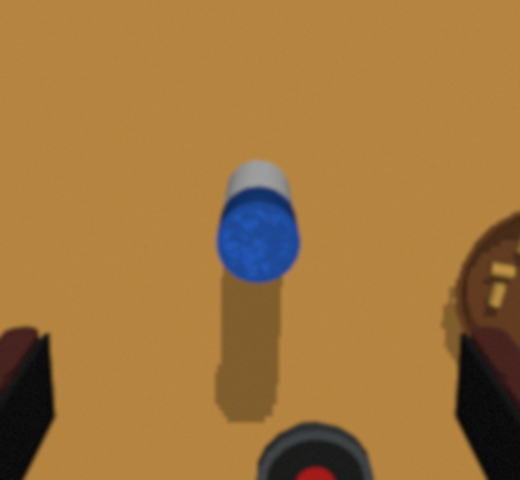

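Cap top is centred between the fingers at about (329,240) in the full picture. Descending.

Emit:
{"api": "move_arm", "payload": {
  "steps": [
    [[0.05,-0.01,0.8],0,0],
    [[0,0,0.8],0,0],
    [[0,0,0.8],0,0],
    [[0,0,0.8],0,0],
    [[0,0,0.8],0,0],
    [[0,0,0.8],0,0],
    [[0,0,0.8],0,0],
    [[0,0,0.79],0,0],
    [[0,0,0],0,0],
    [[0,0,0],0,0.6],
    [[0,0,0],0,0.6],
    [[0,0,0],0,1],
    [[0,0,0],0,1],
    [[0,0,0],0,1],
    [[0,0,0],0,1],
    [[0,0,0],0,1],
    [[0,0,0],0,1],
    [[0,0,0],0,1],
    [[0,0,0],0,1]
  ]
}}

```text
t: 32.87
ee_pos: [563.5, 369.7, 30.0]
orientation: [2.221, 2.222, 0.0]
ft_force: [-0.5, 0.6, 0.9]
width: 27.6
grasp_force: 30.0
```

Emit:
{"api": "move_arm", "payload": {
  "steps": [
    [[0,0,0],0,1],
    [[0,0,0],0,1],
    [[0,0,0],0,1],
    [[0,0,0],0,1]
  ]
}}

```text
t: 33.2
ee_pos: [563.5, 369.7, 29.9]
orientation: [-2.221, -2.222, -0.0]
ft_force: [-0.1, -0.2, 1.2]
width: 27.7
grasp_force: 30.0
```

Emit:
{"api": "move_arm", "payload": {
  "steps": [
    [[0,0,-0.4],0,1],
    [[0,0,-0.7],0,1],
    [[0,0,-0.7],0,1],
    [[0,0,-0.7],0,1],
    [[0,0,-0.7],0,1],
    [[0,0,0],0,1],
    [[-0.4,0.2,0],0,1],
    [[-0.64,0.29,0],0,1],
    [[-0.64,0.29,0],0,1],
    [[-0.64,0.29,0],0,1],
    [[-0.64,0.29,0],0,1],
    [[-0.64,0.29,0],0,1],
    [[-0.64,0.29,0],0,1],
    [[-0.64,0.29,0],0,1],
    [[-0.64,0.29,0],0,1],
    [[-0.64,0.29,0],0,1],
    [[-0.64,0.29,0],0,1],
    [[-0.64,0.29,0],0,1],
    [[-0.64,0.29,0],0,1],
    [[-0.64,0.34,0],0,1]
  ]
}}

```text
t: 34.87
ee_pos: [663.2, 149.8, 108.1]
orientation: [-2.22, -2.22, 0.004]
ft_force: [0.0, -0.2, -0.3]
width: 27.8
grasp_force: 30.0
```

Emit:
{"api": "move_arm", "payload": {
  "steps": [
    [[0,0,0],0,1],
    [[0,0,0],0,1],
    [[0,0,0],0,1]
  ]
}}

```text
t: 35.12
ee_pos: [663.2, 151.4, 108.8]
orientation: [-2.221, -2.22, 0.002]
ft_force: [0.1, 0.5, -1.1]
width: 27.3
grasp_force: 30.0
```

```bash
python3 - <<'E'
from h import *
for i in range(3): go(664,151.7,30,0); c=cam('wrist')
p,Rt,a=tool()
h=cv2.cvtColor(c[0],cv2.COLOR_RGB2HSV);m=cv2.inRange(h,(95,130,60),(125,255,255));m[370:]=0;m[:,:250]=0;m[:,400:]=0
m2=cv2.inRange(h,(95,130,150),(125,255,255))&m
for k in(m,m2): q=rect(k,p[2]+55,c);print(q,(Rt.T@(np.r_[q[0],0]-p))[:2])
cv2.imwrite('pics/w14.png',c[0][:,:,::-1])
E
```

```text
at [663.2 151.4 108.8] yaw -0.0 shift [0.01 0.04 3.15] turn units -0.0 (alt 36.0 ) |F| [ 0.1  0.5 -1.1] q6 0.21
at [663.3 151.9 109.1] yaw 0.0 shift [-0.01  0.03  3.17] turn units 0.01 (alt -35.99 ) |F| [-0.  -0.  -0.4] q6 0.21
at [663.3 152.2 109.3] yaw 0.1 shift [-0.02  0.03  3.17] turn units 0.01 (alt -35.99 ) |F| [ 0.7 -0.2 -0.9] q6 0.21
(array([662.2, 167.6], dtype=float32), [np.float32(20.6), np.float32(27.4)], np.float32(0.0)) [15.26394289 -1.18360357]
(array([662.4, 161.8], dtype=float32), [np.float32(9.1), np.float32(25.9)], np.float32(0.0)) [ 9.46371704 -0.99016017]
```

View pics/w14.png

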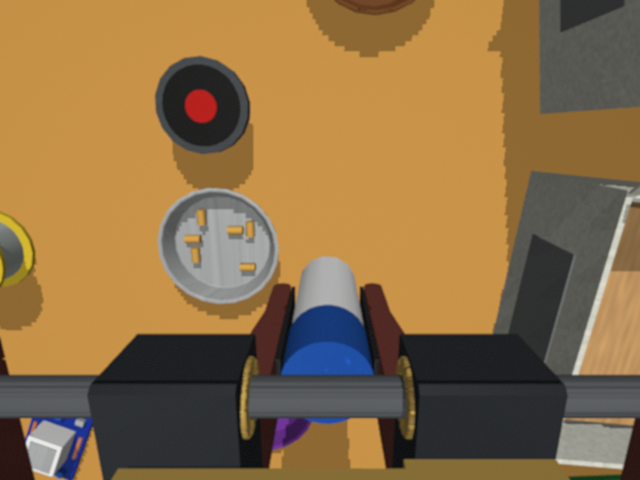

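```bash
python3 - <<'E'
from h import *
c=cam('wrist');p,Rt,a=tool()
f=lambda px,z:(Rt.T@(np.r_[w(px,z,c)[0],0]-p))[:2].round(1)
h=cv2.cvtColor(c[0],cv2.COLOR_RGB2HSV)
print(h[300:360:4,328,2])
print('front top',f((328,343),p[2]+55),'front bottom',f((328,257),p[2]-30))
m=cv2.inRange(h,(0,0,90),(179,70,255));m[:180]=0;m[320:]=0;m[:,:140]=0;m[:,283:]=0
k=max(cv2.findContours(m,0,1)[0],key=cv2.contourArea)[:,0]
print(k.min(0),k.max(0),cv2.minEnclosingCircle(w(k,16,c).astype(np.float32)))
for t in('dish','speaker'):
  for r in cams.cut_out('wrist',t)[:2]: print(t,[int(v) for v in r['rect']],*rect(r['pixels'],18,c))
print(p)
E
```

```text
[175 159 119 119 119 118 120 118 118 118 122 165 169 192 173]
front top [13.7 -0.7] front bottom [13.3 -0.5]
[158 188] [277 303] ((590.5313110351562, 151.62066650390625), 39.855491638183594)
dish [292, 435, 40, 32] [635.6   6.9] [np.float32(24.9), np.float32(30.6)] 80.5
dish [214, 244, 123, 115] [590.7 152.8] [np.float32(77.1), np.float32(77.7)] 61.4
speaker [202, 102, 97, 99] [588.  239.8] [np.float32(55.1), np.float32(56.1)] 134.8
[663.58960547 152.41762992 109.68036693]
```

Emit:
{"api": "move_arm", "payload": {
  "steps": [
    [[-0.02,0.04,0.4],0,1],
    [[0,0,0.7],0,1],
    [[0,0,0.7],0,1],
    [[0,0,0.7],0,1],
    [[0,0,0.4],0,1],
    [[0,0,0.2],0,1],
    [[0,0,0.08],0,1],
    [[0,0,0],0,1],
    [[0,0,0],0,1]
  ]
}}

```text
t: 36.17
ee_pos: [665.6, 151.4, 30.8]
orientation: [2.221, 2.221, 0.001]
ft_force: [-0.2, -0.2, 0.0]
width: 28.1
grasp_force: 30.0
```

Emit:
{"api": "move_arm", "payload": {
  "steps": [
    [[0,0,0.02],0,1],
    [[0,0,0],0,1]
  ]
}}

```text
t: 36.33
ee_pos: [665.5, 151.3, 30.3]
orientation: [2.221, 2.221, 0.001]
ft_force: [0.1, -0.3, -1.1]
width: 27.9
grasp_force: 30.0
```

Emit:
{"api": "move_arm", "payload": {
  "steps": [
    [[0,0,0.01],0,1],
    [[0,0,0],0,1]
  ]
}}

```text
t: 36.5
ee_pos: [665.3, 151.2, 29.9]
orientation: [2.221, 2.221, 0.001]
ft_force: [0.1, 0.1, -0.3]
width: 27.3
grasp_force: 30.0
```

Release gently, go straight up clear of the cap, then look.

Emit:
{"api": "move_arm", "payload": {
  "steps": [
    [[0,0,0],0,0.55],
    [[0,0,0],0,0.55],
    [[0,0,0],0,0.4],
    [[0,0,0],0,0.4],
    [[0,0,0],0,0.4],
    [[0,0,-0.4],0,0.4],
    [[0,0,-0.8],0,0.4],
    [[0,0,-0.8],0,0.4],
    [[0,0,-0.8],0,0.4],
    [[0,0,-0.8],0,0],
    [[0,0,-0.8],0,0],
    [[0,0,-0.8],0,0],
    [[0,0,-0.8],0,0],
    [[0,0,0],0,0],
    [[0,0,0],0,0]
  ]
}}

```text
t: 37.75
ee_pos: [665.9, 151.4, 181.5]
orientation: [2.22, 2.22, 0.004]
ft_force: [-0.6, 0.4, -0.2]
width: 86.6
grasp_force: 0.0
```

```bash
python3 - <<'E'
from h import *
c=cam('wrist')
h=cv2.cvtColor(c[0],cv2.COLOR_RGB2HSV)
m=cv2.inRange(h,(95,130,150),(125,255,255));m[330:]=0;m[:,:220]=0;m[:,420:]=0;print('cap',rect(m,85,c))
for t,z in [('speaker',20),('dish',16)]:
  for r in cams.cut_out('wrist',t)[:3]: print(t,round(r['p'],2),[int(v) for v in r['rect']],*rect(r['pixels'],z,c))
for r in cams.cut_out('wrist','glue_stick')[:1]:print([int(v) for v in r['rect']],*rect(r['pixels'],0,c))
c=cam('top')
for t,z in dict(shell=14,green_board=35,speaker=24,blue_board=4,solder_spool=30).items():
    for r in cams.cut_out('top',t)[:1]: print(t,round(r['p'],2),[int(v) for v in r['rect']],*rect(r['pixels'],z,c))
print(ctrl.get_obs()['ee_pos'],ctrl.get_obs()['t'])
E
```

```text
cap (array([664.4, 151.6], dtype=float32), [np.float32(26.4), np.float32(26.9)], np.float32(134.4))
speaker 0.81 [226, 108, 72, 77] [588.5 239.8] [np.float32(54.1), np.float32(55.7)] 180.0
speaker 0.16 [232, 478, 15, 3] [ 570.8 -105.9] [np.float32(3.7), np.float32(12.9)] 179.8
dish 0.95 [271, 343, 84, 65] [613.4  40.2] [np.float32(63.4), np.float32(78.9)] 179.8
dish 0.89 [358, 20, 102, 39] [688.3 302.6] [np.float32(25.5), np.float32(72.7)] 0.1
dish 0.81 [234, 219, 92, 92] [590.1 151.7] [np.float32(77.1), np.float32(78.1)] 84.7
[325, 235, 42, 60] [663.9 137.6] [np.float32(37.2), np.float32(56.9)] 89.9
shell 0.61 [371, 230, 47, 40] [ 581.  -130.1] [np.float32(81.6), np.float32(111.7)] 76.4
green_board 0.96 [374, 231, 29, 22] [ 582. -131.] [np.float32(43.4), np.float32(67.4)] 75.6
blue_board 0.91 [323, 288, 31, 26] [446.6  -9.6] [np.float32(43.1), np.float32(67.4)] 65.8
[664.88703629 151.17072898 179.11508268] 38.25
```

```bash
python3 -c "
from workcell import ctrl
print(ctrl.close_job())"
```

```text
the job is handed in; nothing more can be done
None
```

The lamp kit is laid out as asked and handed in at about 38 s: box centred in the shell with the board on top, and the last measurements put the speaker and glue stick within about 2 mm of line, with gaps of about 2 cm to the dish rim; I viewed 15 pictures, one over the limit of 14.

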